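# Set the slotted retaining bracket of a drive test cradle and clamp it

### The arm

A 6-joint arm with a two-finger parallel gripper is mounted at the origin on a cart in front of the work surface, level with it; the furniture and walls round the work are solid. World frame = base frame: x ahead of the robot, y to its left, z up, the work surface at z = 0. Lengths are in m, angles in rad, forces in N, time in s.
With the tool pointing down it reaches from about 0.325 to 0.75 m from the base axis. Payload 7.6 kg.
Tool frame: the origin (TCP) lies between the finger pads; the fingertips stand 17 mm ahead of it and the grasp point (between the pads) lies 2 mm behind it; x points along the fingers, y is the direction in which the jaws open and shut, and the axes are right-handed (so a half turn about x gives the same grasp; the last joint's range is limited). The gripper opens to 85 mm and grips with 20 to 120 N. Pads are 22 mm wide; open, the fingers measure 114 mm over their backs; the gripper's body (76 mm by 85 mm) begins 54 mm behind the grasp point. The pads swing forward as they close: fully open they stand 13 mm farther back than shut.
Start: joints at [1.267, 0.052, 1.401, -0, 1.689, -0.07], TCP at [0.122, 0.511, 0.248] pointing down, gripper open.
Joint ranges: [-2.9, 2.9], [-0.91, 2.17], [0.12, 2.37], [-1.06, 4.2], [0.26, 2.73], [-2.93, 2.93]. Speed limits (rad/s): [2.57, 2.57, 3.01, 3.14, 3.14, 3.14].

### API

Orientations are given as a unit quaternion [x, y, z, w].
In Python, from cell import r, cams gives the robot as it stands.
- The arm moves only by the tool move_arm, never from a script. Its argument "increments" is one flat list of numbers, 6 for each row, row after row: the shift along the tool's x, y, z in mm, then the turn, a rotation vector about the tool's x, y, z in units of 6 degrees (1.0 is 6 degrees). In form: [tx, ty, tz, rx, ry, rz, tx, ty, tz, rx, ry, rz, ...]. A call has 1 to 8 rows; each row is the pose to reach, as a shift and turn from the pose measured when the call began, along the tool's axes at that moment; what a row does not reach only later rows make up. A row lasts 1/12 s, in which the tool goes at most 41.7 mm and 7.16 degrees, less where a joint would pass 70% of its speed; a pose out of reach is approached as far as the arm can. A call with a gripper value outside its range is refused whole. "gripper" is the opening in per cent of the stroke, from 0 (shut) to 100 (fully open), set as the call begins (left out, the last holds). The fingers move at their own pace and stop on an object; "newtons" is the grip in N (left out, the last holds). Time passes only in rows, so rows that repeat a pose let the fingers close. It gives the time, the measured TCP pose, the force and the opening at its end, in the units of the state.
- r.observe(): the state, without advancing time (a new reading comes with each control period).
- cams.camera(name): name is "scene" or "top" or "wrist"; returns (picture, depth): 480x640x3 uint8, blue, green, red; 480x640 float32, m along the optical axis (not along the pixel's ray), 0 where there is no reading.
- cams.camera_info(name): a dict with "fov_y" (degrees; the focal length in pixels is half the picture's height over the tangent of half this angle, whatever the lens; pixels are square), "cx", "cy" (the principal point, pixels), "extrinsics" (4x4, takes a point from world to camera coordinates). Camera axes: x right, y down, z forward; pixel columns grow to the right and rows downward; lengths in m; the calibration is good to about 2 mm. A picture is of the moment at which its call begins: read the wrist's pose just before it. camera_info takes no time and is no camera call; for the wrist camera it gives the pose at the moment of the call.
- r.hand_in(): hands the job in, once; it reports no verdict.
Trained networks look in the newest picture that a camera, given by its name, has taken for a name from the list of things; names that differ only in an ending like _2 or _b are one class to them, and where a whole thing is asked for, a point or a joint stands for the part that bears it (a point fixed in the world has none). Each returns a list of dicts, best first, with "confidence" (0 to 1); they miss things now and then, are a little off and sometimes report something else, mostly with a low value. They report only what shows in the picture. A call takes as long as a camera call.
- cams.silhouettes(camera, query): "pixels" (480x640 bool, what is visible of it) and "extent" ([left, top, width, height] in pixels, round what is visible of it).
- cams.mark_of(camera, query): "uv" ([column, row] in pixels: a listed point, or the origin of a listed thing).
The state is a dict: "t": time; "joints": joint angles; "joint_velocities": joint speeds; "effort": joint torques, N m; "tool_pos": TCP position; "tcp_rot": TCP orientation; "force": force on the tool from outside, world axes, zero at the start; "torque": the same for the moment, N m; "gripper_width": finger opening in m.
Only numpy, scipy, OpenCV 4.12 (cv2) and the standard library are available. Lean on these libraries where they do the work, as an engineer would, in place of code of your own. Each camera call takes 0.05 s, during which the arm holds its last target. There are 200 camera calls.

### The job

Get the hard drive in the test cradle ready for its test: with the wing knob still loose, slide the slotted bracket forward so that it pushes the drive home until you feel it bear firmly on the connector inside the dock, with the bracket's front edge between the scribed lines. Then tighten the wing knob clockwise through its full quarter turn, so that the bracket stays snug behind the drive. The connector is delicate: push by feel, never with more than 18 N on it, and leave the other things on the bench where they are.

Things in the scene. Friction and masses are not known exactly. Their poses are not given: they have to be found in the camera images.
- cradle: Drive test cradle, fixed on the bench: aluminium plate 304x170 mm, its top 12 mm above the bench. Origin: under the plate's centre, at bench height. +x: forward, the way the bracket slides, toward the dock; +y left; z up. Right bolt (low head, never turned) at x -80, y -55 mm; wing knob at x -80, y +55. Guides 12 mm high stand 2 mm beside the drive.
- dock: Grey plastic dock at the plate's +x end, 130 mm wide, 37 mm above the plate, open toward -x; the drive's nose lies in its mouth. Origin: middle of the mouth at plate height; axes as cradle. Inside is the black connector, its face somewhere 12 to 28 mm behind the mouth (differs each time, not measured). It yields on springs: 2 N at first touch, 6 N after 2 mm, then solid. At most 18 N.
- drive: 3.5 inch hard drive, 147x102x28 mm, 0.5 to 0.75 kg, lying loose on the plate with its nose 2 to 5 mm in the dock's mouth and its length along the cradle's x. Origin: centre of its underside; its ends are 74 mm (+x) and 73 mm (-x) from it. It must still go 7 to 26 mm forward and slides with about 1 N.
- bracket: Loose steel L-bracket, 0.25 kg, in the channel behind the drive. Foot 80x140x6 mm, two slots over the bolts; upright 84 mm wide, 40 mm high, with two rubber pads. Origin: plate height, middle, pad faces; +x to the drive, y left. Pads start 8 to 27 mm short of the drive. Loose, spring washers drag on it: slides with 6 to 14 N and stays where left; pressing it down or up adds drag.
- bracket_rib (a point): Point on the top of the bracket's upright rib, the place to hold or push it: rib 9 mm thick (across y), 36 mm long (x, 18 mm either way of this point), its top 42 mm and its foot 6 mm over the cradle's plate (54 and 18 mm over the bench). At least 40 mm free on either side of it; behind it the rib steps down to 20 mm over the plate and goes on for 14 mm.
- bracket_edge (a point): Left corner of the front edge of the bracket's foot, on its top: 2 mm behind the pads' faces, 70 mm left of the middle. It must come between the lines.
- lines (a point): Midway between the two scribed lines on the channel's edges; the lines run across, 12 mm before and behind this point in the cradle's x (x -34 and -10 mm). The bracket's front edge lies between them whenever the drive is home.
- clamp_knob (a joint): Turn of the wing knob in rad: 0 to 0.04 at the start (loose), grows clockwise seen from above, hard stop at 1.55. Clamped at 1.25 or more; turning takes 0.12 N m loose to 0.2 N m tight and it stays where it is left. Tight, the bracket cannot be slid.
- knob_wings (a point): Centre of the knob's wings, 43 mm above the bench, on the vertical turning axis. The wings are one black bar 46 mm long, 10 mm thick, 24 mm tall (31 to 55 mm above the bench); at joint 0 the bar lies along the cradle's x. Below it a round hub of 27 mm diameter. The axes of this point turn with the knob: x along the bar.
- spare_drive: Bystander: another hard drive, 147x102x28 mm, on the bench.
- ssd: Bystander: flat drive 100x70x9 mm, beside the cradle on its right.
- screwdriver: Bystander: red-handled screwdriver 204 mm long, right of the cradle.
- stick: Bystander: small red memory stick, 55x19x9 mm, left of the cradle.
- dish: Bystander: round steel parts dish, 111 mm across, 22 mm high.

How it is judged:
On the way, in this order (a step that is already met when the one before it is completed fails the run):
1. knob still loose, the drive pushed home on the connector with the bracket bearing behind it, front edge between the lines (contact force between drive and dock above 1 N and contact force between bracket and drive above 1 N and x of bracket_edge in the frame of cradle between -0.034 and -0.01 m and angle between the x axis of bracket and the x axis of cradle, either way round below 0.06 rad and z of each of drive, bracket in the frame of cradle below 0.016 m and value of joint clamp_knob below 0.4 rad), for 0.2 s.
2. knob tightened with the drive still held home (contact force between drive and dock above 1 N and contact force between bracket and drive above 1 N and x of bracket_edge in the frame of cradle between -0.034 and -0.01 m and angle between the x axis of bracket and the x axis of cradle, either way round below 0.06 rad and z of each of drive, bracket in the frame of cradle below 0.016 m and value of joint clamp_knob above 1.25 rad), for 0.2 s.
At the end, for the whole second after the job is handed in: The drive lies flat in the cradle and bears on the connector in the dock (over 1 N), the bracket bears on the drive (over 1 N), lies flat, straight to 0.06 rad, with its front edge between the scribed lines, the wing knob is turned to at least 1.25 rad, and all is at rest (all of step 2 and linear speed of each of bracket, drive below 0.01 m/s); the robot touches nothing.
It fails at once if more than 18 N between the drive and the dock with its connector (contact force between drive and dock above 18 N).
It fails at once if another thing on the bench is moved more than 20 mm (distance of any of spare_drive, ssd, screwdriver, stick, dish from where it was at the start of the episode above 0.02 m).
It also fails if it takes over 58 s, if anything falls off the work surface, if the arm or the gripper's body presses on something with over 40 N, if the wrist force passes 120 N, or if a joint passes its speed limit or range.

## Working session

There is one attempt and no reset: what is moved stays moved. The work goes in short steps, Python scripts to look and compute and a tool call to move; the robot and the scene stay as the last step left them, time stands still between calls to the robot, and variables do not carry over. Pictures are saved under pics/ and viewed, about 8 in all and at most 12, crops included, and the job is handed in when it is done.

Besides the shell and the picture viewer there is one more tool, called after ">>>" as name(argument=value, ...), one argument or row to a line, values as JSON. move_arm: Moves the arm, as the interface text tells. Its arguments: {"type":"object","properties":{"increments":{"type":"array","items":{"type":"number"}},"gripper":{"type":"number"},"newtons":{"type":"number"}},"required":["increments"]}

```bash
mkdir -p pics; ls; cat > h.py <<'E'
import numpy as np, cv2
from cell import r, cams
from scipy.spatial.transform import Rotation as R
def ray(name,uv,z):
    i=cams.camera_info(name);f=240/np.tan(np.radians(i["fov_y"])/2)
    T=np.linalg.inv(np.array(i["extrinsics"]))
    d=T[:3,:3]@np.array([(uv[0]-i["cx"])/f,(uv[1]-i["cy"])/f,1]);o=T[:3,3]
    return o+d*(z-o[2])/d[2]
def proj(name,p):
    i=cams.camera_info(name);f=240/np.tan(np.radians(i["fov_y"])/2)
    c=np.array(i["extrinsics"])@np.append(p,1)
    return [i["cx"]+f*c[0]/c[2],i["cy"]+f*c[1]/c[2]]
E
python3 - <<'E'
from h import *
s=r.observe();print(s)
for c in("top","scene"):
    p,d=cams.camera(c);cv2.imwrite(f"pics/{c}0.png",p)
    for q,z in(("cradle",0),("dock",.012),("drive",.012),("bracket",.012),("bracket_rib",.054),("bracket_edge",.018),("lines",.012),("knob_wings",.043)):
        m=cams.mark_of(c,q)
        for k in m[:2]: print(c,q,round(k["confidence"],2),np.round(k["uv"],1),np.round(ray(c,k["uv"],z),4))
E
```

```text
pics
{'t': 0.0, 'joints': array([ 1.26670216e+00,  5.28661872e-02,  1.40175506e+00, -2.81600070e-05,
        1.68858972e+00, -7.03079568e-02]), 'joint_velocities': array([-5.36209606e-04, -1.84303836e-03,  9.45592418e-04, -2.51343338e-04,
        1.10445545e-03,  5.39414545e-05]), 'effort': array([-1.42286381e-04, -3.81671548e+01, -3.60188270e+01, -8.05135278e-05,
        6.15883298e-03, -2.88928084e-05]), 'tool_pos': array([0.12152772, 0.51045316, 0.24744169]), 'tcp_rot': array([ 0.08190493,  0.70237773, -0.08303293,  0.70218419]), 'force': array([-0.0320577 , -0.49559975,  0.51920111]), 'torque': array([-0.03173546, -0.00579239,  0.07459701]), 'gripper_width': 0.08570367231217779}
top dock 0.95 [367.1 216.4] [ 0.5907 -0.3792  0.012 ]
top drive 0.97 [339.6 235. ] [ 0.5492 -0.3201  0.012 ]
top bracket 0.59 [315.3 261.8] [ 0.4906 -0.2688  0.012 ]
top bracket_rib 0.8 [302.7 266.9] [ 0.4764 -0.2429  0.054 ]
top bracket_edge 0.59 [289.4 235.7] [ 0.5451 -0.2125  0.018 ]
top bracket_edge 0.36 [318.6 253.8] [ 0.5073 -0.2755  0.018 ]
top lines 0.93 [320.5 254.5] [ 0.5064 -0.2796  0.012 ]
top knob_wings 0.74 [285.4 250.5] [ 0.5107 -0.206   0.043 ]
scene cradle 0.55 [335.8 218.5] [ 0.61   -0.3708  0.    ]
scene dock 0.67 [337.  220.2] [ 0.5954 -0.363   0.012 ]
scene drive 0.81 [333.5 241.2] [ 0.5462 -0.3155  0.012 ]
scene drive 0.44 [230.1 367.4] [0.4028 0.0502 0.012 ]
scene bracket 0.86 [324.7 269. ] [ 0.4914 -0.2492  0.012 ]
scene bracket_rib 0.97 [327.1 263.4] [ 0.4763 -0.2437  0.054 ]
scene bracket_edge 0.72 [295.7 262.8] [ 0.5408 -0.2022  0.018 ]
scene knob_wings 0.74 [382.4 280.3] [ 0.3752 -0.3209  0.043 ]
```

```bash
python3 - <<'E'
import cv2
a=cv2.imread("pics/top0.png");b=cv2.imread("pics/scene0.png")
a=cv2.resize(a[150:350,200:460],None,fx=3,fy=3,interpolation=2);cv2.imwrite("pics/a.png",a)
E
```

```text
(no output)
```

View pics/a.png

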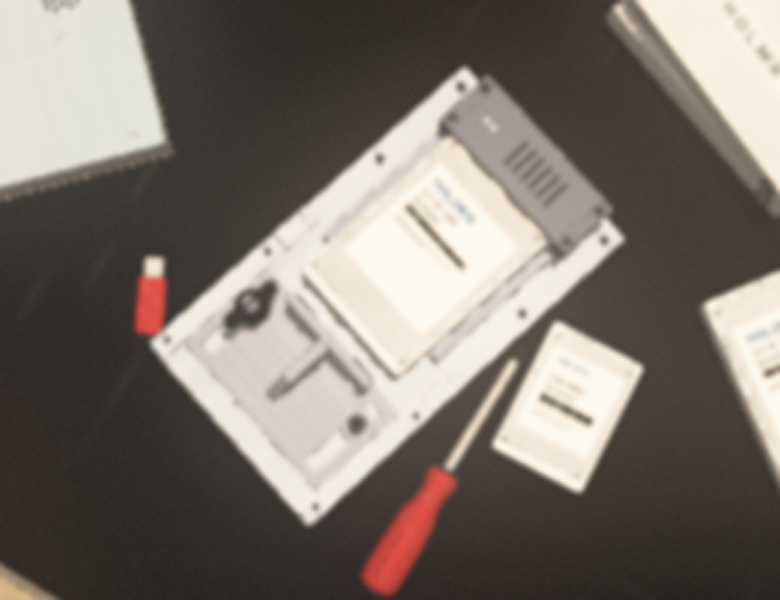

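View pics/scene0.png

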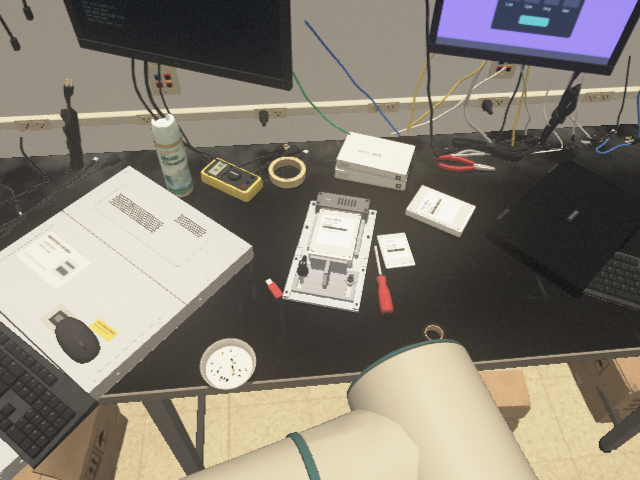

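```bash
python3 - <<'E'
from h import *
px=[(465,67),(625,238),(310,525),(152,340)]
P=np.array([ray("top",(200+x/3,150+y/3),.012) for x,y in px])[:,:2]
print(P, P.mean(0)); 
for a,b in((3,0),(2,1),(2,3),(1,0)):
    d=P[b]-P[a];print(np.linalg.norm(d),np.degrees(np.arctan2(d[1],d[0])))
s=r.observe();M=R.from_quat(s["tcp_rot"]).as_matrix();print(M)
i=cams.camera_info("wrist");T=np.linalg.inv(np.array(i["extrinsics"]));print(i["fov_y"],M.T@(T[:3,3]-s["tool_pos"]),M.T@T[:3,:3])
E
```

```text
[[ 0.6880511  -0.35256542]
 [ 0.56392107 -0.46825075]
 [ 0.35745976 -0.24572306]
 [ 0.48514386 -0.13103125]] [ 0.52364395 -0.29939262]
0.30041427714281926 -47.512855294031354
0.3035536904911168 -47.144823124536416
0.1716317026142201 41.931661392291105
0.16968017216661951 42.983256490933684
[[ 4.45501387e-05  2.31711445e-01  9.72784562e-01]
 [ 6.76718942e-05  9.72784560e-01 -2.31711448e-01]
 [-9.99999997e-01  7.61529511e-05  2.76573346e-05]]
59.2248641574382 [-0.12477521  0.00101651 -0.0675952 ] [[-7.13221428e-05 -2.68537214e-01  9.63269308e-01]
 [ 9.99999997e-01  1.32183130e-05  7.77267073e-05]
 [-3.36053086e-05  9.63269311e-01  2.68537212e-01]]
```

```bash
cat >> h.py <<'E'
def inc(p,yaw=None):
    "shift in tool mm and turn (units of 6deg) to world pos p, tool down, tool y at yaw deg"
    s=r.observe();M=R.from_quat(s["tcp_rot"]).as_matrix()
    t=M.T@(np.array(p)-s["tool_pos"])*1000
    if yaw is None: return np.round(t,1)
    y=np.radians(yaw);Y=np.array([np.cos(y),np.sin(y),0]);X=np.array([0,0,-1.]);D=np.stack([X,Y,np.cross(X,Y)],1)
    return np.round(t,1),np.round(np.degrees(R.from_matrix(M.T@D).as_rotvec())/6,2)
E
python3 - <<'E'
from h import *
p,d=cams.camera("top");i=cams.camera_info("top");f=240/np.tan(np.radians(i["fov_y"])/2)
v,u=np.mgrid[:480,:640];T=np.linalg.inv(np.array(i["extrinsics"]))
W=np.stack([(u-i["cx"])/f*d,(v-i["cy"])/f*d,d,np.ones_like(d)],-1)@T.T
ok=(d>0)
for y in np.arange(-.4,.65,.1):
    print(round(y,1),[round(float(W[...,2][ok&(abs(W[...,1]-y)<.05)&(abs(W[...,0]-x)<.05)].max(initial=-1)),2) for x in np.arange(.1,.8,.1)])
print(T[:3,3])
for w in((.35,.2,.25),(.4506,-.2153,.19)): print(inc(w,42.7))
E
```

```text
-0.4 [0.01, 0.02, 0.01, 0.02, 0.91, 0.06, 0.06]
-0.3 [0.01, 0.02, 0.03, 0.03, 0.91, 0.06, 0.64]
-0.2 [0.01, 0.01, 0.01, 0.04, 0.06, 0.02, 0.01]
-0.1 [0.03, 0.0, 0.01, 0.01, 0.02, 0.05, 0.05]
-0.0 [0.07, 0.0, 0.01, 0.03, 0.03, 0.05, 0.05]
0.1 [0.02, 0.0, -1.0, 0.03, 0.05, 0.05, 0.05]
0.2 [0.01, -0.01, -0.92, 0.01, 0.05, 0.08, 0.05]
0.3 [-0.92, -0.92, -0.92, 0.06, 0.08, 0.09, 0.08]
0.4 [-0.92, -0.92, -0.92, 0.07, 0.07, 0.08, 0.08]
0.5 [-0.92, -0.92, -0.92, -0.92, -0.93, -1.0, -1.0]
0.6 [-0.92, -0.92, -0.92, -0.92, -0.92, -1.0, -1.0]
[ 0.40171719 -0.26380973  1.12936488]
(array([  -1.6, -249.4,  294.2]), array([ 5.65,  0.  , -0.  ]))
(array([  58.3, -630.1,  488.2]), array([ 5.65,  0.  , -0.  ]))
```

>>> move_arm(
  increments=[0,-35,41,0.5,0,0,0,-70,82,1,0,0,0,-100,118,1.5,0,0,0,-130,153,2,0,0,0,-160,188,2.6,0,0,0,-190,223,3.2,0,0,0,-220,259,4,0,0,0,-250,294,5,0,0],
  gripper=45,
  newtons=40,
)

```text
t: 1.62
tool_pos: [0.3193, 0.2401, 0.2486]
tcp_rot: [0.263, 0.656, -0.262, 0.657]
force: [0.9, 0.8, -0.5]
gripper_width: 0.0387
```

```bash
python3 -c "
from h import *
print(r.observe()['tool_pos'],inc((.4506,-.2153,.19),42.7))"
```

```text
[0.31927349 0.24008648 0.24862526] (array([  58.4, -239.3,  409.1]), array([ 0.62,  0.  , -0.01]))
```

>>> move_arm(
  increments=[0,-20,34,0.2,0,0,4,-40,68,0.6,0,0,8,-60,102,0.6,0,0,12,-80,136,0.6,0,0,18,-100,170,0.6,0,0,25,-120,204,0.6,0,0,32,-140,239,0.6,0,0,38,-160,273,0.6,0,0],
)

```text
t: 2.28
tool_pos: [0.4067, -0.0662, 0.2104]
tcp_rot: [0.284, 0.647, -0.283, 0.648]
force: [2.0, 0.1, -0.1]
gripper_width: 0.0387
```

```bash
python3 -c "
from h import *
print(r.observe()['tool_pos'],inc((.4506,-.2153,.19),42.7))"
```

```text
[ 0.40672266 -0.0662108   0.21037461] (array([ 20.4, -69.1, 139.2]), array([ 0.01,  0.01, -0.02]))
```

>>> move_arm(
  increments=[5,-17,35,0,0,0,10,-34,70,0,0,0,15,-51,105,0,0,0,20,-69,139,0,0,0,20,-69,139,0,0,0,20,-69,139,0,0,0],
)

```text
t: 2.78
tool_pos: [0.4502, -0.2164, 0.1892]
tcp_rot: [0.285, 0.648, -0.284, 0.647]
force: [-0.1, -0.5, 0.0]
gripper_width: 0.0384
```

```bash
python3 - <<'E'
from h import *
s=r.observe();print(s["t"],s["tool_pos"],s["force"])
p,d=cams.camera("wrist");cv2.imwrite("pics/w1.png",p)
for q,z in(("drive",.012),("bracket",.012),("bracket_rib",.054),("bracket_edge",.018),("lines",.012),("knob_wings",.043),("dock",.012)):
    for k in cams.mark_of("wrist",q)[:2]: print(q,round(k["confidence"],2),np.round(k["uv"],1),np.round(ray("wrist",k["uv"],z),4))
E
```

```text
2.7833 [ 0.45017653 -0.21641881  0.18924707] [-0.1287621  -0.48851732  0.04407842]
drive 0.65 [321.6 386.1] [ 0.5489 -0.3158  0.012 ]
bracket_rib 0.57 [319.9 275.9] [ 0.4719 -0.2342  0.054 ]
bracket_edge 0.83 [409.5 294.8] [ 0.5416 -0.2089  0.018 ]
knob_wings 0.67 [401.1 271.5] [ 0.5134 -0.1972  0.043 ]
knob_wings 0.48 [167.1 285.5] [ 0.4022 -0.3143  0.043 ]
```

View pics/w1.png

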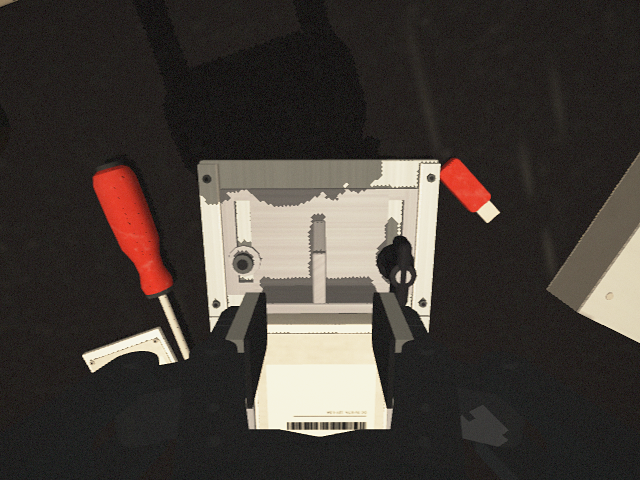

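```bash
python3 - <<'E'
from h import *
s=r.observe();M=R.from_quat(s["tcp_rot"]).as_matrix();print(M.round(4))
i=cams.camera_info("wrist");T=np.linalg.inv(np.array(i["extrinsics"]));print(M.T@(T[:3,3]-s["tool_pos"]),i["cx"],i["cy"])
for n,uv,z in(("ribback",(319.5,252),.054),("ribfront",(319.5,302),.054),("pl",(200,160),.012),("pr",(439,160),.012),("boltL",(207,178),.012),("boltL2",(216,304),.012),("boltR",(431,178),.012),("boltR2",(422,303),.012),("knob",(402,270),.055),("bolt",(242,264),.02)):
    w=ray("wrist",uv,z);print(n,w.round(4),((w-s["tool_pos"])@M*1000).round(1))
p=cv2.imread("pics/w1.png");cv2.imwrite("pics/w1c.png",cv2.resize(p[150:350,190:450],None,fx=3,fy=3,interpolation=2))
E
```

```text
[[ 2.700e-03  7.331e-01  6.801e-01]
 [ 1.000e-04  6.801e-01 -7.331e-01]
 [-1.000e+00  2.000e-03  1.800e-03]]
[-0.12474488  0.00099288 -0.06818252] 319.0805768141823 240.4371467360821
ribback [ 0.4605 -0.2226  0.054 ] [136.9   1.4  12.5]
ribfront [ 0.4844 -0.2483  0.054 ] [137.    1.4  47.6]
pl [ 0.361  -0.2396  0.012 ] [178.6 -83.2 -42.8]
pr [ 0.4852 -0.1244  0.012 ] [179.   86.1 -42.7]
boltL [ 0.3726 -0.2462  0.012 ] [178.7 -79.2 -30.1]
boltL2 [ 0.4392 -0.3179  0.012 ] [178.8 -79.2  67.8]
boltR [ 0.4904 -0.137   0.012 ] [179.   81.4 -30. ]
boltR2 [ 0.5564 -0.2083  0.012 ] [179.2  81.3  67.1]
knob [ 0.5083 -0.1948  0.055 ] [136.   55.3  24.6]
bolt [ 0.4321 -0.2759  0.02  ] [170.8 -55.8  32.2]
```

View pics/w1c.png

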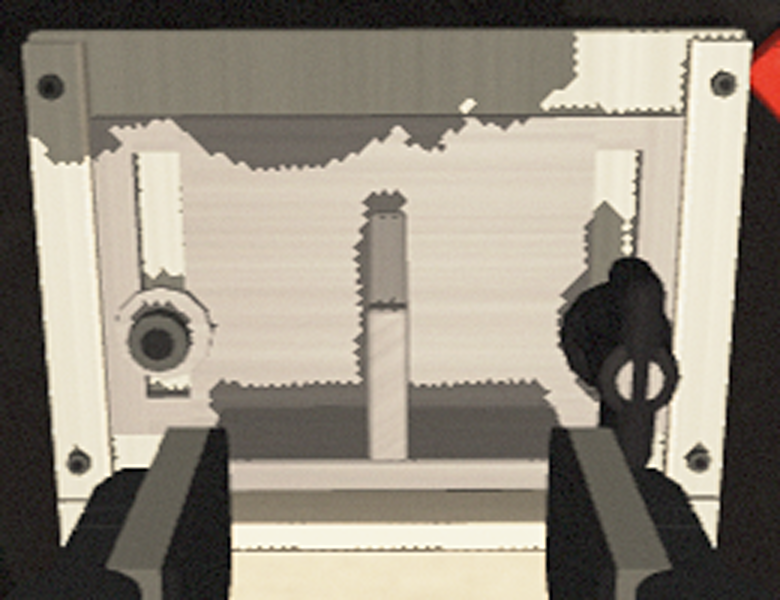

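>>> move_arm(
  increments=[36,1,14,0,0,0,72,1,28,0,0,0,106,1,28,0,0,0,130,1,28,0,0,0,145,1,28,0,0,0,145,1,28,0,0,0],
)

```text
t: 3.68
tool_pos: [0.4688, -0.2326, 0.0421]
tcp_rot: [0.283, 0.65, -0.282, 0.647]
force: [0.2, 0.6, -0.4]
gripper_width: 0.0384
```

```bash
python3 - <<'E'
from h import *
s=r.observe();print(s["t"],s["tool_pos"],s["force"],s["torque"])
p,d=cams.camera("wrist");cv2.imwrite("pics/w2.png",p)
E
```

```text
3.6833 [ 0.46877603 -0.23262722  0.04207934] [ 0.20947506  0.57458752 -0.36252138] [ 0.01345592  0.02185325 -0.04806944]
```

View pics/w2.png

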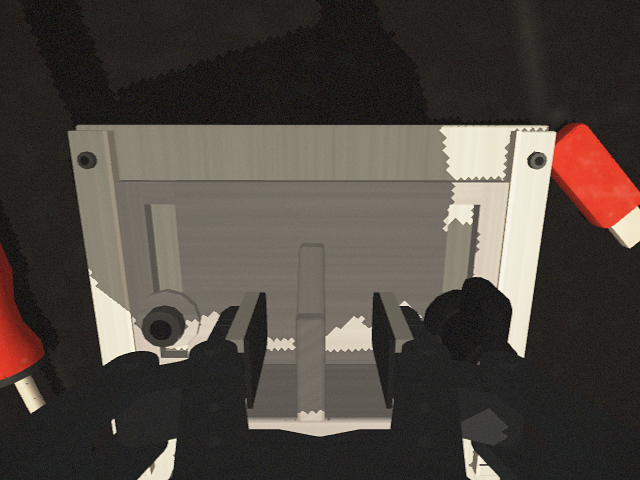

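>>> move_arm(
  increments=[0,-2.5,0,0,0,0,0,-2.5,0,0,0,0],
)

```text
t: 3.9
tool_pos: [0.4687, -0.2355, 0.0463]
tcp_rot: [0.283, 0.648, -0.282, 0.649]
force: [0.4, -0.6, -0.6]
gripper_width: 0.0384
```

>>> move_arm(
  increments=[0,0,0,0,0,0,0,0,0,0,0,0,0,0,0,0,0,0,0,0,0,0,0,0,0,0,0,0,0,0],
  gripper=0,
  newtons=40,
)

```text
t: 4.32
tool_pos: [0.4693, -0.2361, 0.0478]
tcp_rot: [0.283, 0.647, -0.282, 0.65]
force: [-0.9, -0.5, 6.0]
gripper_width: 0.0082
```

```bash
cat >> h.py <<'E'
def st():
    s=r.observe();M=R.from_quat(s["tcp_rot"]).as_matrix()
    print("t",round(s["t"],2),"pos",s["tool_pos"].round(4),"F tool",(M.T@s["force"]).round(2),"T",(M.T@s["torque"]).round(2),"w",round(s["gripper_width"],4))
    print("Ydir",M[:,1].round(4))
E
python3 -c "
from h import *
st()"
```

```text
t 4.32 pos [ 0.4693 -0.2361  0.0478] F tool [-6.02 -1.03 -0.22] T [ 0.02  0.25 -0.32] w 0.0082
Ydir [0.7326 0.6806 0.0019]
```

>>> move_arm(
  increments=[-0.5,0,0,0,0,0,-0.5,0,0,0,0,0],
)

```text
t: 4.48
tool_pos: [0.4692, -0.2361, 0.0479]
tcp_rot: [0.283, 0.647, -0.282, 0.65]
force: [2.3, -1.6, -6.0]
gripper_width: 0.0081
```

```bash
python3 -c "
from h import *
st()"
```

```text
t 4.48 pos [ 0.4692 -0.2361  0.0479] F tool [5.99 0.56 2.68] T [ 0.05 -0.53  0.08] w 0.0081
Ydir [0.7327 0.6805 0.0019]
```

>>> move_arm(
  increments=[0.25,0,0.5,0,0,0,0.25,0,1,0,0,0,0.25,0,1.5,0,0,0,0.25,0,2,0,0,0],
)

```text
t: 4.82
tool_pos: [0.4697, -0.2365, 0.0479]
tcp_rot: [0.283, 0.648, -0.282, 0.648]
force: [-7.2, 7.7, 6.8]
gripper_width: 0.0083
```

```bash
python3 -c "
from h import *
st()"
```

```text
t 4.82 pos [ 0.4697 -0.2365  0.0479] F tool [ -6.78  -0.02 -10.58] T [-0.11  1.43 -0.22] w 0.0083
Ydir [0.7324 0.6808 0.0014]
```

>>> move_arm(
  increments=[-0.2,0,1,0,0,0,-0.2,0,2,0,0,0,-0.2,0,3,0,0,0,-0.2,0,4,0,0,0,-0.2,0,5,0,0,0,-0.2,0,6,0,0,0],
)

```text
t: 5.32
tool_pos: [0.4724, -0.2392, 0.048]
tcp_rot: [0.283, 0.651, -0.281, 0.646]
force: [-9.8, 10.7, 7.9]
gripper_width: 0.0082
```

```bash
python3 -c "
from h import *
st()"
```

```text
t 5.32 pos [ 0.4724 -0.2392  0.048 ] F tool [ -7.81   0.1  -14.59] T [-0.25  2.05 -0.15] w 0.0082
Ydir [7.317e-01 6.816e-01 7.000e-04]
```

>>> move_arm(
  increments=[-0.4,0,1,0,0,0,-0.4,0,2,0,0,0,-0.4,0,3,0,0,0,-0.4,0,4,0,0,0],
)

```text
t: 5.65
tool_pos: [0.4731, -0.24, 0.0481]
tcp_rot: [0.284, 0.654, -0.28, 0.643]
force: [-16.2, 13.1, 11.9]
gripper_width: 0.0086
```

```bash
python3 -c "
from h import *
st();print(R.from_quat(r.observe()['tcp_rot']).as_matrix()[:,0], inc((.4,-.2,.04),42.9)[1])"
```

```text
t 5.65 pos [ 0.4731 -0.24    0.0481] F tool [-11.55  -2.89 -20.84] T [-0.38  2.86 -0.34] w 0.0086
Ydir [ 7.309e-01  6.825e-01 -6.000e-04]
[-0.01096302  0.01088767 -0.99988063] [ 0.02 -0.15  0.01]
```

>>> move_arm(
  increments=[-0.5,0,0,0,-0.15,0,-0.5,0,0,0,-0.15,0,-0.5,0,0,0,-0.15,0,-0.5,0,0,0,-0.15,0],
)

```text
t: 5.98
tool_pos: [0.4725, -0.2395, 0.0479]
tcp_rot: [0.282, 0.649, -0.282, 0.648]
force: [-3.5, 2.9, -5.3]
gripper_width: 0.0082
```

```bash
python3 -c "
from h import *
st();print(inc((.4,-.2,.04),42.9)[1])"
```

```text
t 5.98 pos [ 0.4725 -0.2395  0.0479] F tool [ 5.34 -0.59 -4.52] T [0.01 0.66 0.06] w 0.0082
Ydir [ 0.7309  0.6824 -0.0009]
[ 0.02 -0.02  0.01]
```

>>> move_arm(
  increments=[0,0,1,0,-0.03,0,0,0,2,0,-0.07,0,0,0,3,0,-0.1,0,0,0,4,0,-0.12,0,0,0,4,0,-0.12,0],
)

```text
t: 6.4
tool_pos: [0.4748, -0.2419, 0.0479]
tcp_rot: [0.28, 0.646, -0.283, 0.651]
force: [-4.7, 4.2, -0.3]
gripper_width: 0.0078
```

```bash
python3 -c "
from h import *
st();print(inc((.4,-.2,.04),42.9)[1])"
```

```text
t 6.4 pos [ 0.4748 -0.2419  0.0479] F tool [ 0.25 -0.56 -6.32] T [-0.1   1.26  0.1 ] w 0.0078
Ydir [ 0.731   0.6824 -0.0009]
[0.02 0.08 0.01]
```

>>> move_arm(
  increments=[0,0,1,0,0,0,0,0,2,0,0,0,0,0,3,0,-0.05,0,0,0,4,0,-0.05,0,0,0,4,0,-0.05,0],
)

```text
t: 6.82
tool_pos: [0.4771, -0.2443, 0.0478]
tcp_rot: [0.28, 0.645, -0.284, 0.652]
force: [-4.7, 5.6, 0.6]
gripper_width: 0.0085
```

```bash
python3 -c "
from h import *
st();print(inc((.4,-.2,.04),42.9)[1])"
```

```text
t 6.82 pos [ 0.4771 -0.2443  0.0478] F tool [-0.67  0.34 -7.28] T [-0.08  1.45  0.05] w 0.0085
Ydir [ 0.731   0.6824 -0.0008]
[0.02 0.1  0.01]
```

>>> move_arm(
  increments=[0,0,1,0,0,0,0,0,2,0,0,0,0,0,3,0,0,0,0,0,4,0,-0.05,0,0,0,5,0,-0.05,0,0,0,6,0,-0.05,0,0,0,6,0,-0.05,0],
)

```text
t: 7.4
tool_pos: [0.4805, -0.2479, 0.0479]
tcp_rot: [0.28, 0.645, -0.284, 0.652]
force: [-5.9, 6.2, 1.7]
gripper_width: 0.0082
```

```bash
python3 - <<'E'
from h import *
st();print(inc((.4,-.2,.04),42.9)[1])
s=r.observe()
p,d=cams.camera("scene")
p,d=cams.camera("wrist");cv2.imwrite("pics/w3.png",p)
for c in("scene","wrist"):
  for q,z in(("lines",.012),("bracket_edge",.018),("bracket_rib",.054),("knob_wings",.043)):
    for k in cams.mark_of(c,q)[:1]: print(c,q,round(k["confidence"],2),np.round(k["uv"],1),np.round(ray(c,k["uv"],z),4))
E
```

```text
t 7.4 pos [ 0.4805 -0.2479  0.0479] F tool [-1.82 -0.09 -8.55] T [-0.03  1.75 -0.09] w 0.0082
Ydir [ 0.731   0.6824 -0.0011]
[0.02 0.12 0.01]
scene bracket_edge 0.61 [301.3 253.8] [ 0.5551 -0.2277  0.018 ]
scene knob_wings 0.39 [301.3 266.5] [ 0.5091 -0.1964  0.043 ]
wrist bracket_rib 0.93 [321.  348.4] [ 0.4817 -0.2468  0.054 ]
wrist knob_wings 0.88 [485.3 291.1] [ 0.5112 -0.1991  0.043 ]
```

View pics/w3.png

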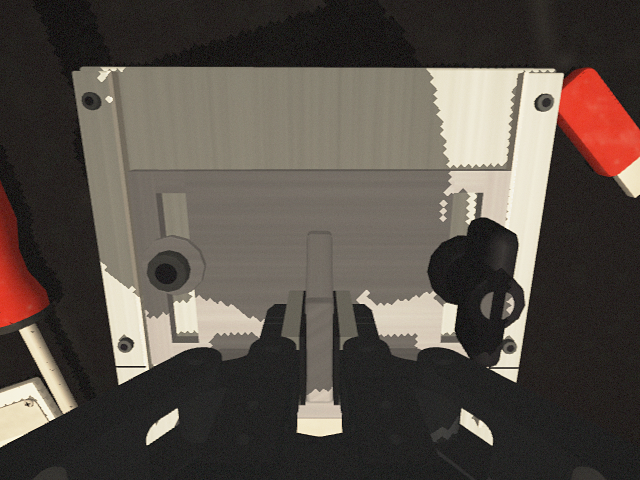

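>>> move_arm(
  increments=[-0.1,0,1,0,0,0,-0.1,0,2,0,-0.03,0,-0.1,0,3,0,-0.05,0,-0.1,0,3,0,-0.05,0],
)

```text
t: 8.23
tool_pos: [0.4818, -0.2493, 0.0478]
tcp_rot: [0.279, 0.644, -0.284, 0.653]
force: [-6.4, 6.0, 1.1]
gripper_width: 0.008
```

```bash
python3 -c "
from h import *
st();print(inc((.4,-.2,.04),42.9)[1])"
```

```text
t 8.23 pos [ 0.4818 -0.2493  0.0478] F tool [-1.23 -0.58 -8.73] T [ 0.03  1.77 -0.02] w 0.008
Ydir [ 0.731   0.6824 -0.0014]
[0.02 0.13 0.01]
```

>>> move_arm(
  increments=[-0.1,0,1,0,0,0,-0.1,0,2,0,0,0,-0.1,0,3,0,-0.03,0,-0.1,0,4,0,-0.03,0,-0.1,0,4,0,-0.03,0],
)

```text
t: 8.65
tool_pos: [0.4838, -0.2515, 0.0479]
tcp_rot: [0.279, 0.644, -0.284, 0.653]
force: [-6.6, 6.0, 2.3]
gripper_width: 0.0081
```

```bash
python3 -c "
from h import *
st();print(inc((.4,-.2,.04),42.9)[1])"
```

```text
t 8.65 pos [ 0.4838 -0.2515  0.0479] F tool [-2.45 -0.71 -8.87] T [-0.02  1.8  -0.02] w 0.0081
Ydir [ 0.7311  0.6823 -0.0016]
[0.02 0.13 0.02]
```

>>> move_arm(
  increments=[-0.1,0,0.7,0,0,0,-0.1,0,1.4,0,0,0,-0.1,0,2,0,0,0,-0.1,0,2.5,0,0,0],
)

```text
t: 8.98
tool_pos: [0.4847, -0.2525, 0.0478]
tcp_rot: [0.28, 0.646, -0.284, 0.651]
force: [-7.0, 5.6, 2.2]
gripper_width: 0.0084
```

```bash
python3 -c "
from h import *
st();print(inc((.4,-.2,.04),42.9)[1])"
```

```text
t 8.98 pos [ 0.4847 -0.2525  0.0478] F tool [-2.24 -1.31 -8.85] T [-0.01  1.73  0.03] w 0.0084
Ydir [ 0.731   0.6823 -0.0019]
[0.02 0.09 0.02]
```

>>> move_arm(
  increments=[-0.1,0,1,0,0,0,-0.1,0,1.6,0,-0.03,0,-0.1,0,2.3,0,-0.05,0,-0.1,0,3,0,-0.05,0],
)

```text
t: 9.32
tool_pos: [0.486, -0.2538, 0.0478]
tcp_rot: [0.28, 0.645, -0.284, 0.652]
force: [-6.0, 6.9, 1.6]
gripper_width: 0.0083
```

```bash
python3 -c "
from h import *
st();print(inc((.4,-.2,.04),42.9)[1])"
```

```text
t 9.32 pos [ 0.486  -0.2538  0.0478] F tool [-1.7   0.37 -9.11] T [-0.08  1.72  0.05] w 0.0083
Ydir [ 0.731   0.6824 -0.0021]
[0.02 0.1  0.02]
```

Travel 24.4 mm, still on the drag baseline.

>>> move_arm(
  increments=[-0.1,0,1,0,0,0,-0.1,0,1.6,0,-0.03,0,-0.1,0,2.3,0,-0.05,0,-0.1,0,2.8,0,-0.05,0],
)

```text
t: 9.65
tool_pos: [0.4871, -0.255, 0.0479]
tcp_rot: [0.279, 0.645, -0.284, 0.652]
force: [-7.0, 6.3, 1.9]
gripper_width: 0.0082
```

```bash
python3 - <<'E'
from h import *
st();print(inc((.4,-.2,.04),42.9)[1])
p,d=cams.camera("top");cv2.imwrite("pics/t2.png",cv2.resize(p[170:310,240:420],None,fx=4,fy=4,interpolation=2))
o=np.array([.5259,-.2962]);ex=np.array([.68,-.733]);ey=np.array([.733,.68])
for q,z in(("lines",.012),("bracket_edge",.018),("bracket_rib",.054),("drive",.012),("dock",.012)):
    for k in cams.mark_of("top",q)[:2]:
        w=ray("top",k["uv"],z);e=w[:2]-o;print(q,round(k["confidence"],2),w.round(4),(e@ex*1000).round(1),(e@ey*1000).round(1))
E
```

```text
t 9.65 pos [ 0.4871 -0.255   0.0479] F tool [-1.97 -0.82 -9.36] T [-0.06  1.83  0.06] w 0.0082
Ydir [ 0.731   0.6824 -0.0024]
[0.02 0.12 0.02]
lines 0.15 [ 0.4474 -0.4267  0.012 ] 42.3 -146.2
drive 0.55 [ 0.5587 -0.3327  0.012 ] 49.1 -0.8
dock 0.58 [ 0.5971 -0.3794  0.012 ] 109.4 -4.4
```

View pics/t2.png

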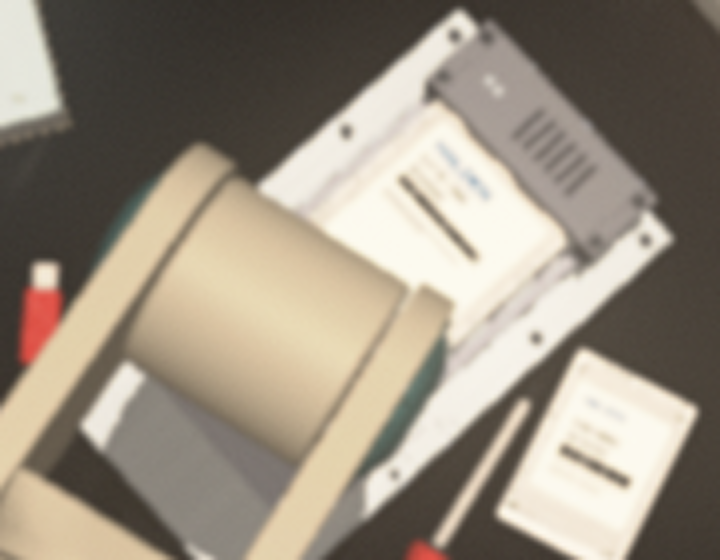

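>>> move_arm(
  increments=[-0.1,0,1,0,0,0,-0.1,0,1.6,0,-0.03,0,-0.1,0,2.3,0,-0.05,0,-0.1,0,2.8,0,-0.05,0],
)

```text
t: 10.28
tool_pos: [0.4882, -0.2562, 0.0478]
tcp_rot: [0.279, 0.645, -0.285, 0.652]
force: [-6.5, 6.2, 1.9]
gripper_width: 0.0079
```

```bash
python3 -c "
from h import *
st();print(inc((.4,-.2,.04),42.9)[1])"
```

```text
t 10.28 pos [ 0.4882 -0.2562  0.0478] F tool [-2.   -0.52 -9.  ] T [-0.05  1.9   0.03] w 0.0079
Ydir [ 0.731   0.6823 -0.0026]
[0.02 0.13 0.02]
```

>>> move_arm(
  increments=[-0.1,0,1,0,0,0,-0.1,0,1.6,0,-0.02,0,-0.1,0,2.3,0,-0.03,0,-0.1,0,2.8,0,-0.03,0],
)

```text
t: 10.62
tool_pos: [0.4893, -0.2574, 0.0478]
tcp_rot: [0.279, 0.645, -0.284, 0.652]
force: [-7.9, 5.8, 2.1]
gripper_width: 0.0077
```

```bash
python3 -c "
from h import *
st();print(inc((.4,-.2,.04),42.9)[1])"
```

```text
t 10.62 pos [ 0.4893 -0.2574  0.0478] F tool [-2.18 -1.81 -9.56] T [-0.06  1.86  0.08] w 0.0077
Ydir [ 0.731   0.6824 -0.0029]
[0.02 0.12 0.03]
```

>>> move_arm(
  increments=[-0.1,0,1,0,0,0,-0.1,0,1.6,0,-0.02,0,-0.1,0,2.3,0,-0.03,0,-0.1,0,2.8,0,-0.03,0],
)

```text
t: 10.95
tool_pos: [0.4904, -0.2586, 0.0478]
tcp_rot: [0.279, 0.645, -0.284, 0.652]
force: [-6.7, 6.6, 2.3]
gripper_width: 0.0084
```

```bash
python3 -c "
from h import *
st();print(inc((.4,-.2,.04),42.9)[1])"
```

```text
t 10.95 pos [ 0.4904 -0.2586  0.0478] F tool [-2.37 -0.43 -9.4 ] T [-0.03  1.81  0.03] w 0.0084
Ydir [ 0.731   0.6823 -0.0031]
[0.02 0.11 0.03]
```

>>> move_arm(
  increments=[-0.1,0,1,0,0,0,-0.1,0,1.6,0,-0.02,0,-0.1,0,2.3,0,-0.03,0,-0.1,0,2.8,0,-0.03,0],
)

```text
t: 11.28
tool_pos: [0.4916, -0.2598, 0.0479]
tcp_rot: [0.279, 0.645, -0.284, 0.652]
force: [-7.3, 7.0, 1.3]
gripper_width: 0.0082
```

```bash
python3 -c "
from h import *
st();print(inc((.4,-.2,.04),42.9)[1])"
```

```text
t 11.28 pos [ 0.4916 -0.2598  0.0479] F tool [ -1.37  -0.63 -10.07] T [-0.04  1.73  0.02] w 0.0082
Ydir [ 0.731   0.6823 -0.0033]
[0.02 0.11 0.03]
```

>>> move_arm(
  increments=[-0.1,0,0.8,0,0,0,-0.1,0,1.2,0,-0.02,0,-0.1,0,1.8,0,-0.03,0,-0.1,0,2.2,0,-0.03,0],
)

```text
t: 11.62
tool_pos: [0.4923, -0.2606, 0.0479]
tcp_rot: [0.279, 0.646, -0.284, 0.651]
force: [-8.2, 5.7, 0.7]
gripper_width: 0.0079
```

```bash
python3 -c "
from h import *
st();print(inc((.4,-.2,.04),42.9)[1])"
```

```text
t 11.62 pos [ 0.4923 -0.2606  0.0479] F tool [-0.84 -2.07 -9.74] T [-0.03  1.76  0.04] w 0.0079
Ydir [ 0.731   0.6823 -0.0035]
[0.02 0.1  0.03]
```

>>> move_arm(
  increments=[-0.1,0,0.8,0,0,0,-0.1,0,1.2,0,-0.02,0,-0.1,0,1.8,0,-0.03,0,-0.1,0,2.2,0,-0.03,0],
)

```text
t: 11.95
tool_pos: [0.4929, -0.2612, 0.0479]
tcp_rot: [0.279, 0.646, -0.284, 0.651]
force: [-9.3, 6.8, 3.5]
gripper_width: 0.0076
```

```bash
python3 -c "
from h import *
st();print(inc((.4,-.2,.04),42.9)[1])"
```

```text
t 11.95 pos [ 0.4929 -0.2612  0.0479] F tool [ -3.62  -2.13 -11.29] T [-0.1   2.05 -0.04] w 0.0076
Ydir [ 0.7311  0.6823 -0.0038]
[0.02 0.09 0.04]
```

>>> move_arm(
  increments=[-0.2,0,0.8,0,0,0,-0.2,0,1.2,0,-0.02,0,-0.2,0,1.8,0,-0.03,0,-0.2,0,2.2,0,-0.03,0],
)

```text
t: 12.28
tool_pos: [0.4933, -0.2616, 0.0479]
tcp_rot: [0.279, 0.647, -0.284, 0.65]
force: [-10.7, 8.4, 3.8]
gripper_width: 0.0084
```

```bash
python3 -c "
from h import *
st();print(inc((.4,-.2,.04),42.9)[1])"
```

```text
t 12.28 pos [ 0.4933 -0.2616  0.0479] F tool [ -3.87  -2.09 -13.4 ] T [-0.01  2.15  0.06] w 0.0084
Ydir [ 0.731   0.6824 -0.0041]
[0.02 0.07 0.04]
```

>>> move_arm(
  increments=[-0.3,0,0.8,0,0,0,-0.3,0,1.4,0,-0.02,0,-0.3,0,2,0,-0.03,0,-0.3,0,2.2,0,-0.03,0],
)

```text
t: 12.62
tool_pos: [0.4935, -0.2619, 0.0479]
tcp_rot: [0.28, 0.648, -0.284, 0.649]
force: [-10.1, 9.0, 3.6]
gripper_width: 0.0083
```

```bash
python3 -c "
from h import *
st();print(inc((.4,-.2,.04),42.9)[1])"
```

```text
t 12.62 pos [ 0.4935 -0.2619  0.0479] F tool [ -3.64  -1.26 -13.42] T [-0.07  2.11  0.01] w 0.0083
Ydir [ 0.7309  0.6824 -0.0046]
[0.02 0.04 0.04]
```

>>> move_arm(
  increments=[-0.2,0,0.8,0,0,0,-0.2,0,1.4,0,0,0,-0.2,0,2,0,0,0,-0.2,0,2.5,0,0,0,-0.2,0,2.5,0,0,0],
)

```text
t: 13.03
tool_pos: [0.4939, -0.2623, 0.0479]
tcp_rot: [0.28, 0.65, -0.283, 0.647]
force: [-11.3, 10.8, 4.8]
gripper_width: 0.008
```

```bash
python3 -c "
from h import *
st();print(inc((.4,-.2,.04),42.9)[1])"
```

```text
t 13.03 pos [ 0.4939 -0.2623  0.0479] F tool [ -4.73  -0.94 -15.64] T [ 0.01  2.14 -0.02] w 0.008
Ydir [ 0.7308  0.6825 -0.0051]
[ 0.02 -0.01  0.05]
```

>>> move_arm(
  increments=[0,0,0.5,0,0,0,0,0,0.2,0,0,0,0,0,0.2,0,0,0],
)

```text
t: 13.28
tool_pos: [0.4938, -0.2622, 0.0479]
tcp_rot: [0.28, 0.65, -0.283, 0.647]
force: [-4.7, 3.4, -0.5]
gripper_width: 0.008
```

```bash
python3 -c "
from h import *
st()"
```

```text
t 13.28 pos [ 0.4938 -0.2622  0.0479] F tool [ 0.5  -1.09 -5.66] T [-0.06  0.69  0.1 ] w 0.008
Ydir [ 0.7309  0.6825 -0.0051]
```

>>> move_arm(
  increments=[0,0,0,0,0,0,0,0,0,0,0,0,0,0,0,0,0,0,0,0,0,0,0,0],
  gripper=38,
)

```text
t: 13.62
tool_pos: [0.4943, -0.2627, 0.0485]
tcp_rot: [0.28, 0.649, -0.283, 0.648]
force: [-0.5, 0.4, -1.7]
gripper_width: 0.0323
```

>>> move_arm(
  increments=[-10,0,-1,0,0,0,-30,0,-5,0,0,0,-60,0,-20,0,0,0,-80,10,-40,0,0,0,-90,30,-50,0,0,0,-90,40,-50,0,0,0,-90,40,-50,0,0,0],
)

```text
t: 14.2
tool_pos: [0.4912, -0.1976, 0.1398]
tcp_rot: [0.28, 0.649, -0.282, 0.649]
force: [0.9, -0.8, -0.5]
gripper_width: 0.032
```

```bash
python3 - <<'E'
from h import *
st()
o=np.array([.5259,-.2962]);ex=np.array([.68,-.733]);ey=np.array([.733,.68])
p,d=cams.camera("wrist");cv2.imwrite("pics/w4.png",p)
for q,z in(("lines",.012),("bracket_edge",.018),("bracket_rib",.054),("knob_wings",.043),("clamp_knob",.043)):
    for k in cams.mark_of("wrist",q)[:2]:
        w=ray("wrist",k["uv"],z);e=w[:2]-o;print(q,round(k["confidence"],2),np.round(k["uv"]),w.round(4),(e@ex*1000).round(1),(e@ey*1000).round(1),inc(w))
E
```

```text
t 14.2 pos [ 0.4912 -0.1976  0.1398] F tool [0.5  0.13 1.21] T [-0.05  0.03 -0.01] w 0.032
Ydir [ 0.7294  0.6841 -0.0034]
bracket_edge 0.79 [360. 354.] [ 0.5608 -0.2359  0.018 ] -20.4 66.5 [119.   27.7  76. ]
knob_wings 0.69 [341. 275.] [ 0.5071 -0.1997  0.043 ] -83.5 51.9 [94.1 13.3 12.8]Traceback (most recent call last):
  File "<stdin>", line 6, in <module>
ValueError: it knows: bracket, bracket_edge, bracket_rib, cradle, dish, dock, drive, knob_wings, lines, screwdriver, spare_drive, ssd, stick
```

View pics/w4.png

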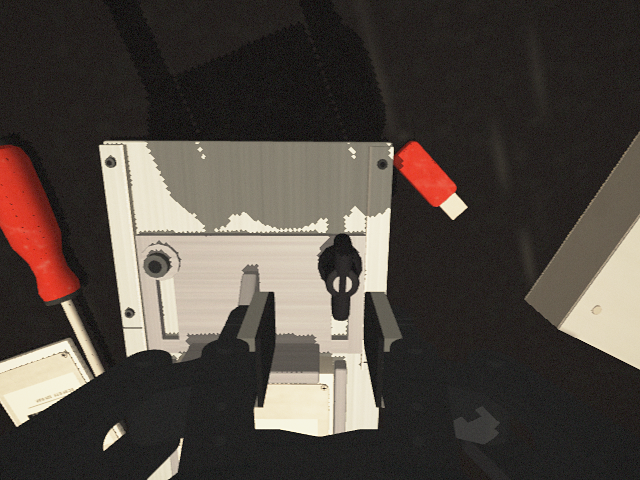

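```bash
python3 - <<'E'
from h import *
for n,uv,z in(("bolt",(157,264),.022),("barback",(343.5,236),.055),("barfront",(341,319),.055),("c1",(110,162),.012),("c2",(382,164),.012),("c3",(130,313),.012),("rearL",(100,142),.012),("rearR",(393,142),.012)):
    print(n,inc(ray("wrist",uv,z)))
print(inc((.5,-.2,.14),42.9)[1])
E
```

```text
bolt [115.8 -96.3  13.5]
barback [ 82.2  13.5 -12.8]
barfront [82.1 12.8 33.2]
c1 [ 126.1 -121.5  -46. ]
c2 [125.2  37.9 -44.9]
c3 [ 125.8 -121.2   50.4]
rearL [ 126.1 -125.8  -57.4]
rearR [125.2  43.8 -57.5]
[ 0.01 -0.03  0.05]
```

>>> move_arm(
  increments=[20,6,6,0,0,0.05,45,13,12.5,0,0,0.05,56,13,12.5,0,0,0.05,56,13,12.5,0,0,0.05,56,13,12.5,0,0,0.05],
)

```text
t: 14.87
tool_pos: [0.5062, -0.1998, 0.0806]
tcp_rot: [0.282, 0.65, -0.282, 0.647]
force: [-0.2, -0.3, -0.1]
gripper_width: 0.0324
```

```bash
python3 - <<'E'
from h import *
st()
p,d=cams.camera("wrist");cv2.imwrite("pics/w5.png",p)
s=cams.silhouettes("wrist","knob_wings")
for k in s[:1]: print(k["extent"],k["confidence"])
for k in cams.mark_of("wrist","knob_wings")[:2]: print(k["confidence"],np.round(k["uv"]),inc(ray("wrist",k["uv"],.043)))
E
```

```text
t 14.87 pos [ 0.5062 -0.1998  0.0806] F tool [ 0.13 -0.36  0.08] T [ 0.01 -0.03  0.08] w 0.0324
Ydir [ 0.7319  0.6814 -0.0014]
[298.2, 242.1, 57.0, 119.0] 0.65
```

View pics/w5.png

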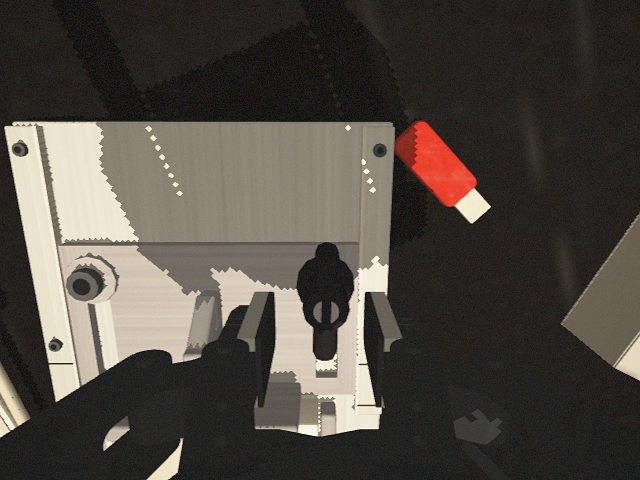

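```bash
python3 - <<'E'
from h import *
for n,uv,z in(("back",(327,243),.055),("back low",(327,243),.031),("front",(325.5,360),.055),("ring",(326,313),.055),("bolt",(85,282),.022),("rear",(200,122),.012)):
    print(n,inc(ray("wrist",uv,z)))
print(inc((.5,-.2,.14),42.9)[1])
E
```

```text
back [ 27.8   4.  -24.7]
back low [ 51.8   4.5 -17.8]
front [27.8  3.7 24.9]
ring [27.8  3.8  4. ]
bolt [  60.7 -108.7    3.7]
rear [ 70.8 -52.  -68.5]
[ 0.01 -0.   -0.  ]
```

>>> move_arm(
  increments=[8,3.8,2.5,0,0,0,20,3.8,2.5,0,0,0,30,3.8,2.5,0,0,0,30,3.8,2.5,0,0,0,30,3.8,2.5,0,0,0],
)

```text
t: 15.43
tool_pos: [0.5111, -0.1989, 0.0514]
tcp_rot: [0.282, 0.649, -0.282, 0.647]
force: [0.5, 0.7, -0.4]
gripper_width: 0.0322
```

>>> move_arm(
  increments=[0,0,0,0,0,0,0,0,0,0,0,0,0,0,0,0,0,0,0,0,0,0,0,0,0,0,0,0,0,0],
  gripper=0,
  newtons=40,
)

```text
t: 15.85
tool_pos: [0.5102, -0.1999, 0.0516]
tcp_rot: [0.282, 0.65, -0.283, 0.647]
force: [-5.1, -4.2, 1.8]
gripper_width: 0.009
```

```bash
python3 -c "
from h import *
st();print(r.observe()['joints'],inc((.4,-.2,.04),42.9)[1])"
```

```text
t 15.85 pos [ 0.5102 -0.1999  0.0516] F tool [-1.73 -6.61 -0.43] T [ 0.04  0.13 -0.94] w 0.009
Ydir [ 0.7322  0.681  -0.0031]
[-0.44001343  0.27589686  1.55669945 -0.0017675   1.31315013 -1.18875228] [ 0.   -0.03  0.03]
```

>>> move_arm(
  increments=[0,-0.2,0,0.7,0,0,0,-0.2,0,1.4,0,0,0,-0.2,0,2.1,0,0,0,-0.2,0,2.8,0,0,0,-0.2,0,3.5,0,0],
)

```text
t: 16.27
tool_pos: [0.5102, -0.2, 0.0516]
tcp_rot: [0.396, 0.586, -0.397, 0.584]
force: [1.3, -0.4, -2.4]
gripper_width: 0.0088
```

```bash
python3 -c "
from h import *
st();print(inc((.4,-.2,.04),42.9-88)[1])"
```

```text
t 16.27 pos [ 0.5102 -0.2     0.0516] F tool [2.39 1.02 0.89] T [-0.16 -0.02  0.35] w 0.0088
Ydir [ 0.9289  0.3703 -0.0034]
[11.14  0.    0.04]
```

Turning cleanly; continuing.

>>> move_arm(
  increments=[0,0,0,0.8,0,0,0,0,0,1.6,0,0,0,0,0,2.4,0,0,0,0,0,3.2,0,0,0,0,0,4,0,0,0,0,0,4.8,0,0,0,0,0,5.6,0,0,0,0,0,6,0,0],
)

```text
t: 16.93
tool_pos: [0.5105, -0.2, 0.0516]
tcp_rot: [-0.558, -0.434, 0.56, -0.432]
force: [1.6, 0.0, -3.2]
gripper_width: 0.009
```

```bash
python3 -c "
from h import *
st();print(inc((.4,-.2,.04),42.9-88)[1])"
```

```text
t 16.93 pos [ 0.5105 -0.2     0.0516] F tool [ 3.17  1.59 -0.45] T [-0.16  0.06  0.44] w 0.009
Ydir [ 0.9682 -0.2503 -0.0029]
[5.1  0.01 0.03]
```

>>> move_arm(
  increments=[0,0,0,0.8,0,0,0,0,0,1.6,0,0,0,0,0,2.4,0,0,0,0,0,3.2,0,0,0,0,0,4,0,0,0,0,0,4.8,0,0,0,0,0,5.2,0,0,0,0,0,5.2,0,0],
)

```text
t: 17.6
tool_pos: [0.5106, -0.2001, 0.0516]
tcp_rot: [-0.654, -0.266, 0.656, -0.266]
force: [0.4, -0.8, -3.6]
gripper_width: 0.009
```

```bash
python3 -c "
from h import *
st();print(inc((.4,-.2,.04),42.9-88)[1])"
```

```text
t 17.6 pos [ 0.5106 -0.2001  0.0516] F tool [3.6  0.85 0.26] T [0.07 0.12 0.44] w 0.009
Ydir [ 0.6975 -0.7166 -0.0014]
[-0.11  0.02  0.01]
```

>>> move_arm(
  increments=[0,0,0,0,0,0,0,0,0,0,0,0,0,0,0,0,0,0,0,0,0,0,0,0],
  gripper=38,
)

```text
t: 17.93
tool_pos: [0.5107, -0.2002, 0.0519]
tcp_rot: [-0.654, -0.267, 0.656, -0.266]
force: [0.1, 0.4, -0.3]
gripper_width: 0.0323
```

>>> move_arm(
  increments=[-8,0,0,0,0,0,-25,0,0,0,0,0,-60,0,0,0,0,0,-95,0,0,0,0,0,-130,0,-30,0,0,0,-150,0,-70,0,0,0,-150,0,-100,0,0,0,-150,0,-100,0,0,0],
)

```text
t: 18.6
tool_pos: [0.5862, -0.1263, 0.2049]
tcp_rot: [0.656, 0.267, -0.653, 0.269]
force: [0.7, 0.1, -0.9]
gripper_width: 0.0321
```

```bash
python3 - <<'E'
from h import *
st()
o=np.array([.5259,-.2962]);ex=np.array([.68,-.733]);ey=np.array([.733,.68])
p,d=cams.camera("top");p2,d=cams.camera("wrist")
a=cv2.resize(p[150:330,220:440],(390,320));b=cv2.resize(p2,(400,300));c=np.zeros((320,790,3),np.uint8);c[:,:390]=a;c[:300,390:]=b
cv2.imwrite("pics/f.png",c)
for cm in("top","wrist"):
  for q,z in(("bracket_edge",.018),("bracket_rib",.054),("knob_wings",.043),("drive",.012)):
    for k in cams.mark_of(cm,q)[:1]:
        w=ray(cm,k["uv"],z);e=w[:2]-o;print(cm,q,round(k["confidence"],2),w.round(4),(e@ex*1000).round(1),(e@ey*1000).round(1))
E
```

```text
t 18.6 pos [ 0.5862 -0.1263  0.2049] F tool [ 0.86  0.42 -0.53] T [-0.01 -0.06 -0.03] w 0.0321
Ydir [ 0.7014 -0.7128  0.0029]
top bracket_edge 0.9 [ 0.5625 -0.2427  0.018 ] -14.3 63.2
top bracket_rib 0.9 [ 0.4982 -0.2667  0.054 ] -40.4 -0.3
top knob_wings 0.65 [ 0.5067 -0.2028  0.043 ] -81.5 49.4
top drive 0.82 [ 0.5646 -0.3439  0.012 ] 61.3 -4.1
wrist bracket_rib 0.76 [ 0.4969 -0.2627  0.054 ] -44.3 1.5
wrist knob_wings 0.92 [ 0.5087 -0.2018  0.043 ] -80.9 51.6
```

View pics/f.png

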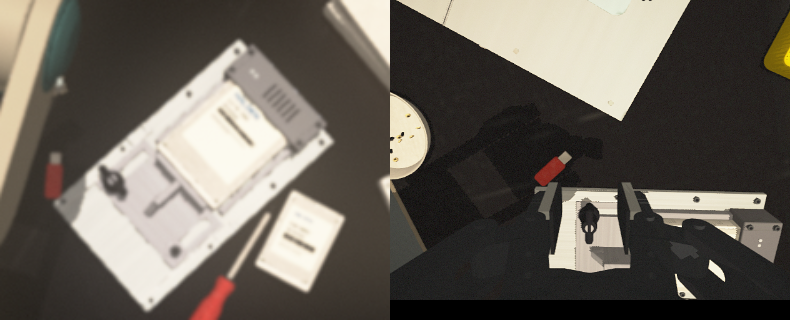

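```bash
python3 -c "
from cell import r
print(r.hand_in())"
```

```text
the job is handed in; nothing more can be done
None
```

The drive is pushed home on the connector with the bracket behind it, and the wing knob is tightened through its quarter turn. I handed the job in at about 19 s. The hand-in gives no verdict.

- **Push:** I gripped the bracket by its rib and slid it forward about 36 mm by feel. Sliding drag, including the drive once it was moving, held at about 9 N. Over the last 2 mm the push rose to 15.6 N, so I put the load on the connector at 5–6 N. That is inferred from the wrist force, not measured on the connector.
- **Knob:** I turned it clockwise about 88.6° (1.55 rad) by tool rotation, then let go and backed off. The force on the tool then read about zero.
- **Last checks:** The final pictures show the knob bar crosswise and the bracket up against the drive. The stick, SSD and screwdriver look unmoved, and I did not measure them. The spare drive and dish were mostly or wholly out of those pictures, but the arm stayed well clear of them.
- **Disagreements:** The front edge came out at x about -20 mm from the wrist camera before tightening, and about -14 mm from the top camera afterwards. Both lie between the lines (-34 to -10), and the views differed by several mm throughout. Whether the drive still bears on the connector after release was not measured; it rests on the force felt while pushing and on the bracket not visibly moving back.
- **Early trouble:** During the first few mm the gripper tilted slightly and pressed the bracket down, so the push reached about 21 N. The bracket had moved only about 5 mm by then, still short of the drive. I straightened the tool before going on.

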